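# Ready to face off a spigot: seat it, draw the file and hold it level above

### The job

Get ready to file the end of the brass spigot: stand the spigot upright in the ring of the ring stand, fully home, and let go of it. Then draw the file out of its sloping holder by the handle, turn it level with the flat of its blade facing down, and hold it still with the blade crossing a few centimetres above the spigot's top. Finish while still holding the file there, clear of the spigot, and leave the paste tin, sisal wheel, felt bob and glue bottle where they are.

Things in the scene. Friction and masses are not known exactly. Their poses are not given: they have to be found in the camera images.
- spigot: loose brass spigot, 300 g, 80 mm tall, standing upright: round foot 36 mm across and 16 mm high (3 mm bevel round its underside), above it a plain round stem 24 mm across. Origin: centre of the underside; z up along its axis
- spigot_top (a point): centre of the spigot's top face, 80 mm above its underside
- ring_stand: fixed dark steel ring on an aluminium flange: flange 84 mm across and 6 mm thick, ring 54 mm outside, 40 mm inside, rim 22 mm above the table; the floor inside is 8 mm above the table, so the recess is 14 mm deep. Origin: centre of its underside, on the table
- ring_seat (a point): centre of the floor inside the ring; the spigot's underside rests here, its top is then 88 mm above the table
- file_holder: fixed holder: wooden base 110 x 70 x 12 mm, on it a blue steel sleeve (18 x 30 mm outside) that slopes at 45 deg, rising towards the holder's +x. Origin: on the table, 15 mm along +x from the centre of the base; z up. The slot is 20 mm wide (along y), 7.6 mm thick and 92 mm deep
- holder_mouth (a point): centre of the slot's open upper end, about 91 mm above the table
- file: loose flat hand file, 160 g, 255 mm long, its blade down in the sleeve, handle sloping up to the left at about 45 deg. Origin: mid-length, underside of handle. y runs along it to the handle end: blade y = -128 to 22 mm, handle y = 26 to 128. x across the blade (16 mm wide), z normal to its flat (5 mm thick, z = 7 to 12); in the holder z points up and back. Nothing locks it: pull along y for over 92 mm
- file_grip (a point): point on the axis of the file's round turned wooden handle (at most 25 mm across), at y = 50, z = 12.5 mm of the file: a good place to grip
- file_blade (a point): middle of the blade's thickness at y = -60 mm of the file, 110 mm from file_grip
- file_tip (a point): tip of the file's blade, y = -128 mm
- paste_tin: bystander: round tin 65 mm across, 28 mm high; origin at the centre of its underside
- sisal_wheel: bystander: brown sisal brush wheel lying flat, 68 mm across, 20 mm high; origin at the centre of its underside
- felt_bob: bystander: conical felt bob, 48 mm across, 46 mm high; origin at the centre of its underside
- glue_bottle: bystander: small white bottle with red cap, 32 mm across, 92 mm high; origin at the centre of its underside
Not all that is in view belongs to the job. There is more than one size of the spigot; the job needs the middle-sized.

How it is judged:
By the outcome, as a careful person would: the job done as asked, in the order asked, and still so for the second after the job is handed in, while the arm keeps its last pose, push and grip.
It also fails if it takes over 50 s, if anything falls off the work surface, if the arm or the gripper's body presses on something with over 40 N, if the wrist force passes 120 N, or if a joint passes its speed limit or range.

### The arm

A 7-joint arm with a two-finger parallel gripper is mounted at the origin on a cart in front of the work surface, level with it; the furniture and walls round the work are solid. World frame = base frame: x ahead of the robot, y to its left, z up, the work surface at z = 0. Lengths are in m, angles in rad, forces in N, time in s.
With the tool pointing down it reaches from about 0.4 to 0.85 m from the base axis. Payload 10.4 kg.
Tool frame: the origin (TCP) lies on the centre line of the jaws, within the pads' length; the fingertips stand 22 mm ahead of it and the grasp point (between the pads) lies 3 mm ahead of it; x points along the fingers, y is the direction in which the jaws open and shut, and the axes are right-handed (so a half turn about x gives the same grasp; the last joint's range is limited). The gripper opens to 87 mm and grips with 3 to 60 N. Pads are 19 mm wide; open, the fingers measure 117 mm over their backs; the gripper's body (75 mm by 190 mm) begins 51 mm behind the grasp point.
Start: joints at [-1.328, 0.332, -0.065, 1.46, 0.022, 1.35, -0.088], TCP at [0.164, 0.603, 0.245] pointing down, gripper open.
Joint ranges: [-2.6, 2.6], [-0.5, 2.12], [-1.47, 1.34], [0.16, 2.42], [-1.27, 4.41], [0.06, 2.06], [-2.6, 2.6]. Speed limits (rad/s): [2.22, 2.22, 2.79, 2.79, 3.14, 3.14, 3.14].

### API

Orientations are given as a unit quaternion [x, y, z, w].
In Python, from bench import * gives the robot as it stands.
- The arm moves only by the tool arm_command, never from a script. Its argument "targets" is one flat list of numbers, 7 for each row, row after row: the turn, a rotation vector about the tool's x, y, z in units of 45 degrees (1.0 is 45 degrees), then the shift along the tool's x, y, z in units of 25 mm (1.0 is 25 mm), then the opening, from 0 (shut) to 1 (fully open). In form: [wx, wy, wz, tx, ty, tz, fingers, wx, wy, wz, tx, ty, tz, fingers, ...]. A call has 1 to 12 rows; each row shifts and turns the pose as measured when the row begins, along the tool's axes as they then stand; what a row does not reach is not made up. A row lasts 1/12 s, in which the tool goes at most 41.7 mm and 7.16 degrees, less where a joint would pass 70% of its speed; a pose out of reach is approached as far as the arm can. A call with a number of a shift or a turn outside -1 to 1 is refused whole. A call with a gripper value outside its range is refused whole. The fingers move at their own pace and stop on an object; "newtons" is the grip in N (left out, the last holds). Time passes only in rows, so rows that do not move let the fingers close. It gives the time, the measured TCP pose, the force and the opening at its end, in the units of the state.
- read_state(): the state, without advancing time (a new reading comes with each control period).
- camera(name): name is "scene" or "top"; returns the picture (384x512x3 uint8, red, green, blue); there is no depth.
- calibration(name): a dict with "camera_matrix" (3x3 intrinsics, pixels), "D" ([k1, k2, p1, p2, k3] as OpenCV has them; the pictures are not rectified), "R" (3x3) and "t" (3): a world point X has camera coordinates R X + t. Camera axes: x right, y down, z forward; pixel columns grow to the right and rows downward; lengths in m; the calibration is good to about 2 mm. A picture is of the moment at which its call begins. calibration takes no time and is no camera call.
- close_job(): hands the job in, once; it reports no verdict.
The state is a dict: "time": time; "joint_positions": joint angles; "joint_vel": joint speeds; "joint_torque": joint torques, N m; "ee_pos": TCP position; "eef_rot": TCP orientation; "ft_force": force on the tool from outside, world axes, zero at the start; "torque": the same for the moment, N m; "width": finger opening in m.
Only numpy, scipy, OpenCV 4.12 (cv2) and the standard library are available. Lean on these libraries where they do the work, as an engineer would, in place of code of your own. Each camera call takes 0.05 s, during which the arm holds its last target.

## Working session

There is one attempt and no reset: what is moved stays moved. The work goes in short steps, Python scripts to look and compute and a tool call to move; the robot and the scene stay as the last step left them, time stands still between calls to the robot, and variables do not carry over. Pictures are saved under pics/ and viewed, and the job is handed in when it is done.

Besides the shell and the picture viewer there is one more tool, called after "Emit:" as name(argument=value, ...), one argument or row to a line, values as JSON. arm_command: Moves the arm, as the interface text tells. Shifts and turns lie within -1 to 1; 1 stands for 25 mm of shift or 45 degrees of turn. Its arguments: {"type":"object","properties":{"targets":{"type":"array","items":{"type":"number","minimum":-1,"maximum":1}},"newtons":{"type":"number"}},"required":["targets"]}

```bash
mkdir -p pics; ls
python3 - <<'E'
from bench import *
import cv2
for n in("scene","top"):
    cv2.imwrite(f"pics/{n}0.png",camera(n)[:,:,::-1]); c=calibration(n); print(n,c)
print(read_state())
E
```

```text
pics
scene {'camera_matrix': array([[490.99915953,   0.        , 259.08993467],
       [  0.        , 490.99915953, 195.45757694],
       [  0.        ,   0.        ,   1.        ]]), 'D': array([0.00117076, 0.        , 0.        , 0.        , 0.        ]), 'R': array([[ 0.57831104, -0.81569626,  0.0139983 ],
       [-0.55640936, -0.40691465, -0.72445089],
       [ 0.596628  ,  0.41116916, -0.68918427]]), 't': array([-0.28863362,  0.36383742,  0.98109333])}
top {'camera_matrix': array([[403.81924093,   0.        , 256.26439463],
       [  0.        , 403.81924093, 190.83558508],
       [  0.        ,   0.        ,   1.        ]]), 'D': array([-0.13674513,  0.        ,  0.        ,  0.        ,  0.        ]), 'R': array([[-4.15350813e-04, -9.99913533e-01,  1.31436023e-02],
       [-9.94501197e-01, -9.63424681e-04, -1.04720778e-01],
       [ 1.04724386e-01, -1.31148241e-02, -9.94414805e-01]]), 't': array([0.0051805 , 0.54811225, 1.09584637])}
{'time': 0.1, 'joint_positions': array([-1.3275755 ,  0.33282595, -0.06471744,  1.46087953,  0.02160469,
        1.34991931, -0.08853204]), 'joint_vel': array([-0.00124759, -0.00165938,  0.00096907, -0.00262472, -0.00137812,
        0.00143801,  0.00104721]), 'joint_torque': array([ 1.06430787e-03, -6.24546576e+01,  2.42284167e-02, -3.90709233e+01,
       -6.15082355e-02,  3.65890854e-02,  3.58947159e-05]), 'ee_pos': array([0.16409491, 0.60272541, 0.24381215]), 'eef_rot': array([ 0.0932329 ,  0.70091175, -0.09417424,  0.70082919]), 'ft_force': array([-0.75079999, -0.00204144,  0.80940566]), 'torque': array([-0.02961684, -0.01195605, -0.04046432]), 'width': 0.08700089114495478}
```

View pics/scene0.png

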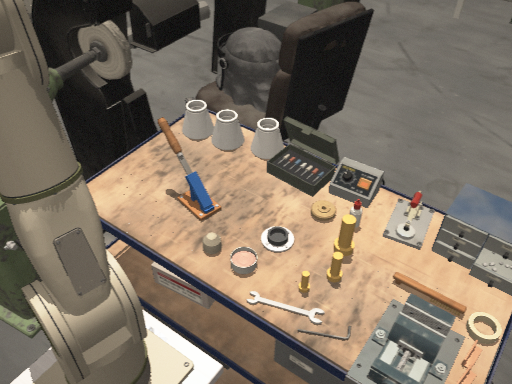

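View pics/top0.png

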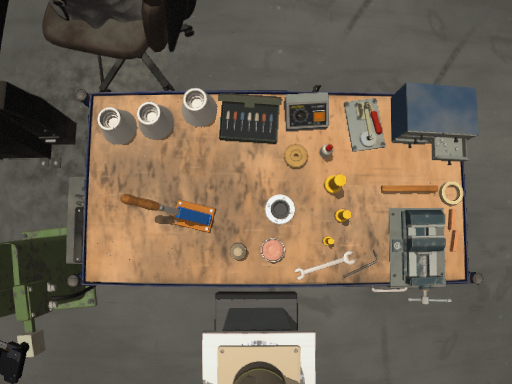

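```bash
cat > h.py <<'E'
import numpy as np, cv2, json
from bench import *
from scipy.spatial.transform import Rotation as Rn
def ray(n,uv):
    c=calibration(n); p=cv2.undistortPoints(np.array([[uv]],float),c["camera_matrix"],c["D"])[0,0]
    R,t=c["R"],c["t"]; return -R.T@t, R.T@np.array([p[0],p[1],1])
def plane(n,uv,z):
    o,d=ray(n,uv); return o+d*(z-o[2])/d[2]
def proj(n,X):
    c=calibration(n); return cv2.projectPoints(np.array(X,float).reshape(-1,3),cv2.Rodrigues(c["R"])[0],c["t"],c["camera_matrix"],c["D"])[0][:,0]
def tri(a,b):
    (o1,d1),(o2,d2)=ray("scene",a),ray("top",b)
    s=np.linalg.lstsq(np.c_[d1,-d2],o2-o1,rcond=None)[0]
    p,q=o1+d1*s[0],o2+d2*s[1]; return (p+q)/2,np.linalg.norm(p-q)
def crop(img,x0,y0,w,h,s,name):
    cv2.imwrite(name,cv2.resize(img[y0:y0+h,x0:x0+w],None,fx=s,fy=s,interpolation=cv2.INTER_CUBIC))
E
python3 - <<'E'
from h import *
s=cv2.imread("pics/scene0.png");t=cv2.imread("pics/top0.png")
a=lambda i,x,y,w,h,k:cv2.resize(i[y:y+h,x:x+w],None,fx=k,fy=k,interpolation=cv2.INTER_CUBIC)
cv2.imwrite("pics/c1.png",np.hstack([a(t,260,165,100,90,4),a(t,110,180,100,90,4)]))
cv2.imwrite("pics/c2.png",np.hstack([a(s,255,190,110,110,3.6),a(s,145,110,110,110,3.6)]))
for n,u,z in [("top",(280,208),.022),("top",(342,215),.08)]: print(plane(n,u,z))
E
```

```text
[ 0.5006738  -0.06104583  0.022     ]
[ 0.47815805 -0.22254958  0.08      ]
```

View pics/c1.png

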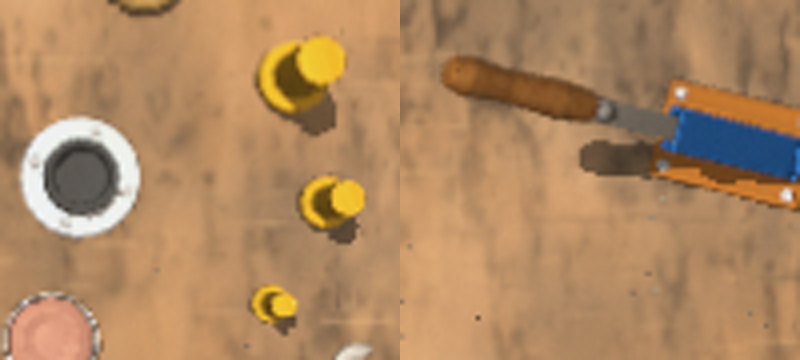

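View pics/c2.png

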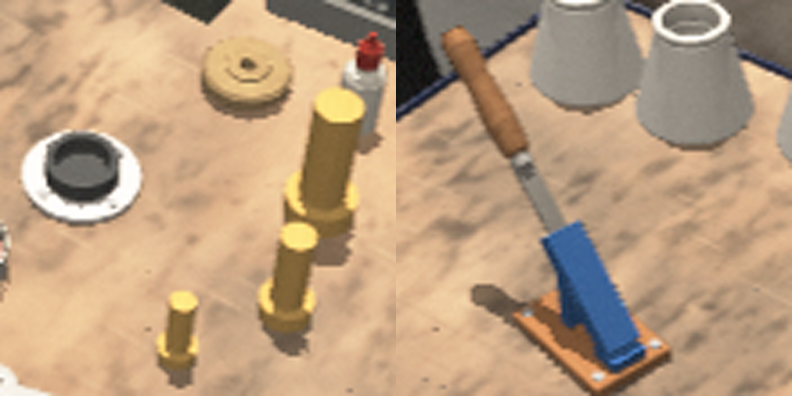

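```bash
cat > fit.py <<'E'
from h import *
from scipy.optimize import minimize
th=np.linspace(0,2*np.pi,48,endpoint=False)
def circ(r,z): return np.c_[r*np.cos(th),r*np.sin(th),np.full(48,z)]
def hull(n,P): return cv2.convexHull(proj(n,P).astype(np.float32))
def ren(n,parts,K=8):
    m=np.zeros((384*K//1,512*K),np.uint8)
    for P in parts:
        h=((hull(n,P)+0.5)*K).astype(np.int32); cv2.fillConvexPoly(m,h,255)
    return cv2.resize(m,(512,384),interpolation=cv2.INTER_AREA)/255.
E
python3 - <<'E'
from fit import *
t,s=cv2.imread("pics/top0.png"),cv2.imread("pics/scene0.png")
for n,i in(("top",t),("scene",s)):
    h=cv2.cvtColor(i,cv2.COLOR_BGR2HSV)
    y=((h[...,0]>18)&(h[...,0]<32)&(h[...,1]>170)).astype(np.uint8)
    k,l,st,c=cv2.connectedComponentsWithStats(y)
    print(n,[(st[j].tolist(),c[j].round(1)) for j in range(1,k) if st[j,4]>25])
    w=((h[...,1]<40)&(h[...,2]>150)).astype(np.uint8)
    k,l,st,c=cv2.connectedComponentsWithStats(w)
    print(n,[(st[j].tolist(),c[j].round(1)) for j in range(1,k) if st[j,4]>150 and st[j,4]<4000])
def sp(p): 
    o=np.array([p[0],p[1],0]); return [np.r_[circ(.018,.003),circ(.015,0),circ(.018,.016)]+o,np.r_[circ(.012,.016),circ(.012,.08)]+o]
print("sp",proj("top",[.478,-.222,.08]),proj("scene",[.478,-.222,.08]))
print(tri((337.8,256.1),(346.75,214.0)))
print(tri((277.8,235.3),(280.2,209.2)))
a=tri((162.8,120.6),(124.5,198.25));b=tri((179.2,154.4),(161.25,208));print(a,b,np.linalg.norm(a[0]-b[0]))
E
```

```text
top [([324, 174, 22, 19, 300], array([334.5, 182.9])), ([335, 209, 16, 13, 157], array([342.2, 214.9])), ([323, 236, 11, 10, 76], array([327.8, 240.5]))]
top [([184, 88, 23, 23, 243], array([195.5, 100.4])), ([137, 102, 23, 23, 218], array([149.5, 114.7])), ([346, 103, 36, 47, 604], array([359.8, 130.6])), ([98, 108, 22, 22, 181], array([110. , 119.7])), ([265, 194, 30, 30, 403], array([279.2, 208.8])), ([295, 252, 59, 27, 205], array([325.4, 264.6])), ([429, 252, 8, 23, 158], array([433. , 263.3])), ([202, 332, 114, 52, 2559], array([257.4, 349.9]))]
scene []
scene [([183, 100, 24, 39, 459], array([191.9, 120.3])), ([251, 118, 28, 40, 607], array([263.2, 140.3])), ([212, 122, 13, 27, 182], array([217.1, 135.9])), ([330, 157, 54, 42, 459], array([359.1, 172.9])), ([385, 200, 48, 46, 1101], array([408.3, 223.7])), ([261, 226, 33, 25, 313], array([276.8, 240.7])), ([475, 248, 37, 35, 680], array([494.8, 264.2])), ([247, 291, 77, 32, 426], array([286.9, 306.7])), ([347, 299, 111, 85, 1270], array([379.9, 344. ])), ([142, 310, 81, 74, 2710], array([178.1, 354.3])), ([380, 341, 21, 24, 269], array([389.5, 352.4])), ([10, 347, 46, 37, 598], array([ 35.5, 368.6])), ([396, 351, 33, 31, 473], array([413. , 366.8]))]
sp [[341.79814245 215.05996442]] [[333.63015239 252.56855953]]
(array([ 0.47980073, -0.23484553,  0.07525641]), np.float64(0.004182993704747427))
(array([ 0.49686248, -0.06095121,  0.01593394]), np.float64(0.002686970256205024))
(array([0.51239417, 0.32152862, 0.19801843]), np.float64(0.0006071888534308499)) (array([0.49131139, 0.24920957, 0.1329873 ]), np.float64(0.006239916731464252)) 0.09951671494604393
```

```bash
cat > run1.py <<'E'
from fit import *
t,s=cv2.imread("pics/top0.png"),cv2.imread("pics/scene0.png")
def mask(i,kind):
    h=cv2.cvtColor(i,cv2.COLOR_BGR2HSV)
    if kind=='y': return ((h[...,0]>16)&(h[...,0]<34)&(h[...,1]>150)).astype(float)
    return ((h[...,1]<60)&(h[...,2]>130)).astype(float)
def sp(p): 
    o=np.array([p[0],p[1],0]); return [np.r_[circ(.018,.003),circ(.015,0),circ(.018,.016)]+o,np.r_[circ(.012,.016),circ(.012,.08)]+o]
def fl(p):
    o=np.array([p[0],p[1],0]); return [np.r_[circ(.042,0),circ(.042,.006)]+o]
def flring(p): 
    o=np.array([p[0],p[1],0]); return [np.r_[circ(.027,.006),circ(.027,.022)]+o]
for nm,f,kind,x0,box in(("spigot",sp,'y',(.48,-.232),{"top":(330,204,355,226),"scene":(322,250,347,285)}),("ring",fl,'w',(.5,-.061),{"top":(260,190,300,230),"scene":(255,220,300,257)})):
  for ns in(("top",),("scene",),("top","scene")):
    def c(p):
        e=0
        for n in ns:
            x,y,X,Y=box[n]; m=mask(t if n=="top" else s,kind)[y:Y,x:X]; r=ren(n,f(p))
            if kind=='w': r=np.clip(r-ren(n,flring(p)),0,1)
            e+=abs(m-r[y:Y,x:X]).sum()
        return e
    r=minimize(c,x0,method="Nelder-Mead",options=dict(initial_simplex=np.array(x0)+[[0,0],[.008,0],[0,.008]],xatol=2e-4,fatol=.1)); print(nm,ns,r.x.round(4),round(r.fun,1))
E
python3 run1.py
```

```text
spigot ('top',) [ 0.481  -0.2354] 13.1
spigot ('scene',) [ 0.5885 -0.2025] 3.0
spigot ('top', 'scene') [ 0.481 -0.235] 377.1
ring ('top',) [ 0.4988 -0.0608] 52.1
ring ('scene',) [ 0.4964 -0.0579] 81.0
ring ('top', 'scene') [ 0.4981 -0.0596] 179.1
```

```bash
python3 - <<'E'
import cv2,numpy as np
s=cv2.imread("pics/scene0.png");h=cv2.cvtColor(s,cv2.COLOR_BGR2HSV)
for y in (256,262,268,276,280): print(y,[tuple(int(v) for v in h[y,x]) for x in range(322,348,3)])
E
sed -i "s/(h\[...,0\]>16)&(h\[...,0\]<34)&(h\[...,1\]>150)/(h[...,0]>19)\&(h[...,1]>(110 if i is s else 150))/" run1.py; python3 run1.py
```

```text
256 [(14, 88, 211), (15, 95, 214), (15, 93, 225), (15, 94, 222), (25, 120, 254), (25, 120, 253), (24, 124, 253), (17, 127, 156), (15, 101, 126)]
262 [(14, 92, 216), (14, 92, 213), (14, 92, 213), (16, 107, 167), (18, 143, 130), (18, 148, 129), (18, 139, 117), (15, 98, 125), (14, 96, 128)]
268 [(15, 86, 210), (14, 83, 188), (16, 108, 219), (19, 144, 119), (18, 147, 130), (18, 141, 128), (17, 111, 149), (14, 90, 220), (14, 90, 217)]
276 [(14, 83, 199), (15, 84, 195), (18, 148, 167), (18, 146, 157), (18, 144, 135), (18, 141, 150), (18, 147, 206), (15, 83, 206), (14, 83, 208)]
280 [(14, 83, 205), (14, 82, 203), (15, 97, 113), (18, 141, 130), (18, 141, 130), (18, 137, 128), (16, 101, 111), (15, 85, 201), (15, 85, 212)]
spigot ('top',) [ 0.4808 -0.2351] 27.7
spigot ('scene',) [ 0.488  -0.2278] 257.1
spigot ('top', 'scene') [ 0.4801 -0.2331] 316.7
ring ('top',) [ 0.4988 -0.0608] 52.1
ring ('scene',) [ 0.4964 -0.0579] 81.0
ring ('top', 'scene') [ 0.4981 -0.0596] 179.1
```

```bash
sed -i "s/return ((h\[...,0\]>19).*/return (((h[...,0]>16)\&(h[...,1]>120)) if i is s else ((h[...,0]>16)\&(h[...,1]>160))).astype(float)/" run1.py; python3 run1.py | head -3
python3 - <<'E'
from fit import *
t,s=cv2.imread("pics/top0.png"),cv2.imread("pics/scene0.png")
def blue(i):
    h=cv2.cvtColor(i,cv2.COLOR_BGR2HSV); return ((h[...,0]>95)&(h[...,0]<125)&(h[...,1]>120))
def wood(i):
    h=cv2.cvtColor(i,cv2.COLOR_BGR2HSV); return ((h[...,0]<16)&(h[...,1]>140))
for n,i,b in(("top",t,(110,185,220,245)),("scene",s,(145,105,235,225))):
    o=i.copy(); o[blue(i)]=(255,0,255); o[wood(i)]=(0,255,0)
    x,y,X,Y=b; cv2.imwrite(f"pics/m_{n}.png",cv2.resize(o[y:Y,x:X],None,fx=5,fy=5,interpolation=0))
E
```

```text
spigot ('top',) [ 0.481  -0.2353] 12.2
spigot ('scene',) [ 0.4785 -0.2326] 80.1
spigot ('top', 'scene') [ 0.4799 -0.2327] 111.8
```

View pics/m_top.png

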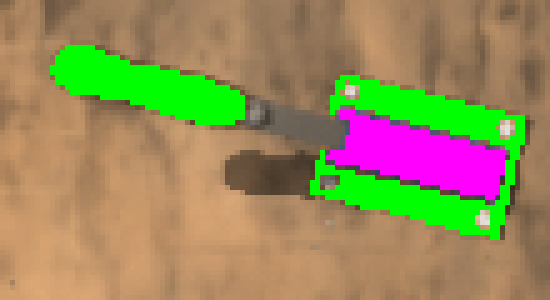

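View pics/m_scene.png

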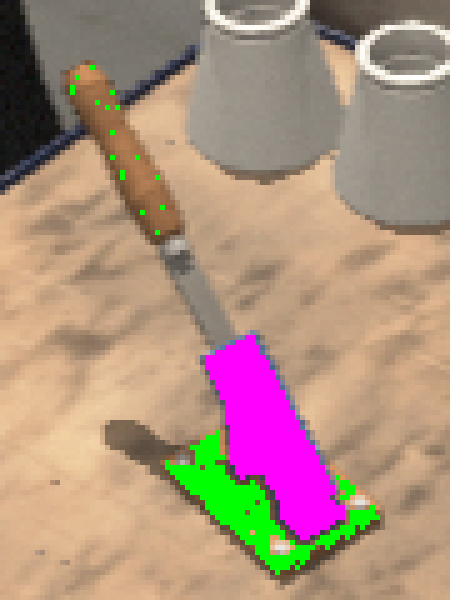

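```bash
cat > run2.py <<'E'
from fit import *
t,s=cv2.imread("pics/top0.png"),cv2.imread("pics/scene0.png")
def m(n):
    i=t if n=="top" else s; h=cv2.cvtColor(i,cv2.COLOR_BGR2HSV)
    a=((h[...,0]<18)&(h[...,1]>(140 if n=="top" else 112))).astype(np.uint8)
    x,y,X,Y=(112,188,161,213) if n=="top" else (155,115,185,156)
    z=np.zeros_like(a); z[y:Y,x:X]=a[y:Y,x:X]
    k,l,st,c=cv2.connectedComponentsWithStats(z); return (l==1+np.argmax(st[1:,4])).astype(float)
M={n:m(n) for n in("top","scene")}
for n in M: print(n,M[n].sum(), np.argwhere(M[n]).min(0),np.argwhere(M[n]).max(0))
def cyl(p,el=None):
    e=np.pi/4 if len(p)<5 else p[4]
    d=np.array([np.cos(e)*np.cos(p[3]),np.cos(e)*np.sin(p[3]),np.sin(e)])
    u=np.array([-np.sin(p[3]),np.cos(p[3]),0]); v=np.cross(d,u); g=np.array(p[:3])
    ring=lambda y,r:g+d*(y-.05)+r*(np.cos(th)[:,None]*u+np.sin(th)[:,None]*v)
    pr=[(.026,.009),(.035,.011),(.06,.0115),(.08,.010),(.1,.0105),(.118,.0115),(.126,.008),(.128,.004)]
    return [np.r_[ring(*a),ring(*b)] for a,b in zip(pr,pr[1:])]
def c(p,ns): return sum(abs(M[n]-ren(n,cyl(p),4)).sum() for n in ns)
for ns in(("top","scene"),):
  for x0 in((.496,.266,.15,1.29),(.496,.266,.15,1.29,.78)):
    x0=np.array(x0); sx=np.vstack([x0]+[x0+np.eye(len(x0))[k]*(.008 if k<3 else .08) for k in range(len(x0))])
    r=minimize(c,x0,args=(ns,),method="Nelder-Mead",options=dict(initial_simplex=sx,xatol=1e-4,fatol=.1)); print(ns,r.x.round(4),round(r.fun,1),[round(c(r.x,(n,)),1) for n in M])
# holder base
C=np.array([(338,75),(525,118),(500,238),(312,192)])/5-.4+[110,185]
P=np.array([plane("top",q,.011)[:2] for q in C]);print(P.round(4),P.mean(0))
e=(P[1]-P[0]+P[2]-P[3])/2;print("yaw +x holder",np.arctan2(*(-e)[::-1]),np.linalg.norm(e))
for q in [(167,463),(278,570),(380,513)]: print(plane("scene",np.array(q)/5-.4+[145,105],.011).round(4))
# mouth mid: top right-left edges of the sleeve top
E
python3 run2.py
```

```text
top 331.0 [194 120] [209 158]
scene 298.0 [117 158] [153 180]Traceback (most recent call last):
  File "run2.py", line 22, in <module>
    r=minimize(c,x0,args=(ns,),method="Nelder-Mead",options=dict(initial_simplex=sx,xatol=1e-4,fatol=.1)); print(ns,r.x.round(4),round(r.fun,1),[round(c(r.x,(n,)),1) for n in M])
    res = _minimize_neldermead(fun, x0, args, callback, bounds=bounds,
                               **options)
    fxcc = func(xcc)
    fx = function(np.copy(x), *(wrapper_args + args))
  File "run2.py", line 18, in c
    def c(p,ns): return sum(abs(M[n]-ren(n,cyl(p),4)).sum() for n in ns)
                        ~~~^^^^^^^^^^^^^^^^^^^^^^^^^^^^^^^^^^^^^^^^^^^^^
  File "run2.py", line 18, in <genexpr>
    def c(p,ns): return sum(abs(M[n]-ren(n,cyl(p),4)).sum() for n in ns)
                                     ~~~^^^^^^^^^^^^
  File "fit.py", line 9, in ren
    h=((hull(n,P)+0.5)*K).astype(np.int32); cv2.fillConvexPoly(m,h,255)
        ~~~~^^^^^
  File "fit.py", line 5, in hull
    def hull(n,P): return cv2.convexHull(proj(n,P).astype(np.float32))
                                         ~~~~^^^^^
  File "h.py", line 10, in proj
    c=calibration(n); return cv2.projectPoints(np.array(X,float).reshape(-1,3),cv2.Rodrigues(c["R"])[0],c["t"],c["camera_matrix"],c["D"])[0][:,0]
ValueError: time passes only in moves, steps and waits
```

```bash
python3 - <<'E'
from bench import *
import pickle
pickle.dump({n:calibration(n) for n in("top","scene")},open("cal.pkl","wb")); print(read_state()["time"])
E
sed -i 's/^from bench import \*/from bench import *\nimport pickle\n_C=pickle.load(open("\.\/cal.pkl","rb"))\ncalibration=lambda n:_C[n]/' h.py; python3 run2.py
```

```text
0.1
top 331.0 [194 120] [209 158]
scene 298.0 [117 158] [153 180]
('top', 'scene') [0.5018 0.2776 0.1457 1.3473] 73.1 [np.float64(31.6), np.float64(41.5)]
('top', 'scene') [0.5016 0.2777 0.1464 1.3231 0.7148] 75.9 [np.float64(38.4), np.float64(37.5)]
[[0.5248 0.2289]
 [0.5007 0.1225]
 [0.4332 0.136 ]
 [0.4586 0.2425]] [0.47934114 0.18249011]
yaw +x holder 1.3422142114278133 0.10932204462952008
[0.4548 0.2409 0.011 ]
[0.4286 0.1394 0.011 ]
[0.4932 0.1227 0.011 ]
```

```bash
cat > plan.py <<'E'
from h import *
def down(jaw_deg):  # tool x down, jaw (tool y) at angle from world x
    a=np.radians(jaw_deg); x=np.array([0,0,-1.]); y=np.array([np.cos(a),np.sin(a),0]); return np.c_[x,y,np.cross(x,y)]
def plan(Rt,pt,n=12,f=1.0,maxmm=25,show=True):
    s=read_state(); R=Rn.from_quat(s["eef_rot"]); p=s["ee_pos"]; Rt=Rn.from_matrix(Rt)
    w=(R.inv()*Rt).as_rotvec(); d=np.array(pt)-p
    k=int(max(np.ceil(np.linalg.norm(w)/np.radians(6.5)),np.ceil(np.linalg.norm(d)/(maxmm*1e-3)),1))
    print("t",s["time"].__round__(2),"p",p.round(4),"rot err deg",np.degrees(w).round(2),"d",d.round(4),"F",s["ft_force"].round(1),"w",round(s["width"],4),"rows",k)
    for j in range(k):
        Rj=R*Rn.from_rotvec(w*j/k); sh=Rj.inv().apply(d/k)
        print((w/k/np.radians(45)).round(3).tolist(),(sh/.025).round(3).tolist())
        if np.linalg.norm(w)<np.radians(1.5): break
E
python3 - <<'E'
from plan import *
s=read_state();print(Rn.from_quat(s["eef_rot"]).as_matrix().round(3))
for n,u in(("large",(332,184)),("small",(326.5,241)),("bottle",(326,152)),("tin",(272,250)),("bob",(238,252)),("wheel",(296,156))): print(n,plane("top",u,.015).round(3))
plan(down(95),[.42,.28,.32])
E
```

```text
[[-0.     0.263  0.965]
 [-0.001  0.965 -0.263]
 [-1.    -0.001  0.   ]]
large [ 0.569 -0.21   0.015]
small [ 0.408 -0.192  0.015]
bottle [ 0.662 -0.195  0.015]
tin [ 0.384 -0.039  0.015]
bob [0.378 0.056 0.015]
wheel [ 0.65  -0.108  0.015]
t 0.1 p [0.1641 0.6027 0.2438] rot err deg [-2.023e+01 -1.000e-02  8.000e-02] d [ 0.2559 -0.3227  0.0762] F [-0.8 -0.   0.8] w 0.087 rows 17
[-0.026, -0.0, 0.0] [-0.178, -0.575, 0.78]
[-0.026, -0.0, 0.0] [-0.178, -0.591, 0.768]
[-0.026, -0.0, 0.0] [-0.179, -0.607, 0.756]
[-0.026, -0.0, 0.0] [-0.179, -0.622, 0.743]
[-0.026, -0.0, 0.0] [-0.179, -0.637, 0.73]
[-0.026, -0.0, 0.0] [-0.179, -0.652, 0.717]
[-0.026, -0.0, 0.0] [-0.179, -0.667, 0.703]
[-0.026, -0.0, 0.0] [-0.179, -0.682, 0.689]
[-0.026, -0.0, 0.0] [-0.179, -0.696, 0.675]
[-0.026, -0.0, 0.0] [-0.179, -0.71, 0.66]
[-0.026, -0.0, 0.0] [-0.179, -0.723, 0.645]
[-0.026, -0.0, 0.0] [-0.179, -0.736, 0.63]
[-0.026, -0.0, 0.0] [-0.179, -0.749, 0.615]
[-0.026, -0.0, 0.0] [-0.179, -0.762, 0.599]
[-0.026, -0.0, 0.0] [-0.179, -0.774, 0.583]
[-0.026, -0.0, 0.0] [-0.179, -0.786, 0.567]
[-0.026, -0.0, 0.0] [-0.179, -0.798, 0.55]
```

Emit:
arm_command(
  targets=[-0.03, 0, 0, -0.3, -0.6, 0.8, 1, -0.03, 0, 0, -0.3, -0.6, 0.8, 1, -0.03, 0, 0, -0.3, -0.6, 0.8, 1, -0.03, 0, 0, -0.3, -0.62, 0.8, 1, -0.03, 0, 0, -0.3, -0.64, 0.8, 1, -0.03, 0, 0, -0.3, -0.65, 0.75, 1, -0.03, 0, 0, -0.2, -0.67, 0.7, 1, -0.03, 0, 0, -0.2, -0.7, 0.7, 1, -0.03, 0, 0, -0.2, -0.7, 0.7, 1, -0.03, 0, 0, -0.2, -0.7, 0.65, 1, -0.03, 0, 0, -0.1, -0.7, 0.6, 1, -0.03, 0, 0, 0, -0.75, 0.6, 1],
)

```text
time: 1.1
ee_pos: [0.3565, 0.3686, 0.3087]
eef_rot: [-0.018, 0.709, 0.011, 0.704]
ft_force: [0.9, 0.3, 0.2]
width: 0.0871
```

Run:
```python
from plan import *
plan(down(90),[.4798,-.234,.2])
```

```text
t 1.1 p [0.3565 0.3686 0.3087] rot err deg [ 2.31 -0.41  0.57] d [ 0.1233 -0.6026 -0.1087] F [0.9 0.3 0.2] w 0.0871 rows 25
[0.002, -0.0, 0.001] [0.182, -0.97, 0.16]
[0.002, -0.0, 0.001] [0.182, -0.969, 0.161]
[0.002, -0.0, 0.001] [0.182, -0.969, 0.163]
[0.002, -0.0, 0.001] [0.181, -0.969, 0.164]
[0.002, -0.0, 0.001] [0.181, -0.969, 0.166]
[0.002, -0.0, 0.001] [0.181, -0.969, 0.167]
[0.002, -0.0, 0.001] [0.18, -0.968, 0.169]
[0.002, -0.0, 0.001] [0.18, -0.968, 0.17]
[0.002, -0.0, 0.001] [0.18, -0.968, 0.172]
[0.002, -0.0, 0.001] [0.179, -0.968, 0.173]
[0.002, -0.0, 0.001] [0.179, -0.968, 0.175]
[0.002, -0.0, 0.001] [0.179, -0.967, 0.176]
[0.002, -0.0, 0.001] [0.178, -0.967, 0.178]
[0.002, -0.0, 0.001] [0.178, -0.967, 0.179]
[0.002, -0.0, 0.001] [0.178, -0.967, 0.181]
[0.002, -0.0, 0.001] [0.177, -0.967, 0.182]
[0.002, -0.0, 0.001] [0.177, -0.966, 0.184]
[0.002, -0.0, 0.001] [0.177, -0.966, 0.185]
[0.002, -0.0, 0.001] [0.176, -0.966, 0.187]
[0.002, -0.0, 0.001] [0.176, -0.966, 0.188]
[0.002, -0.0, 0.001] [0.176, -0.965, 0.19]
[0.002, -0.0, 0.001] [0.175, -0.965, 0.191]
[0.002, -0.0, 0.001] [0.175, -0.965, 0.193]
[0.002, -0.0, 0.001] [0.175, -0.965, 0.194]
[0.002, -0.0, 0.001] [0.174, -0.964, 0.196]
```

Emit:
arm_command(
  targets=[0, 0, 0, 0, -1, 0.3, 1, 0, 0, 0, 0, -1, 0.3, 1, 0, 0, 0, 0, -1, 0.3, 1, 0, 0, 0, 0, -1, 0.3, 1, 0, 0, 0, 0.1, -1, 0.3, 1, 0, 0, 0, 0.1, -1, 0.2, 1, 0, 0, 0, 0.1, -1, 0.2, 1, 0, 0, 0, 0.1, -1, 0.2, 1, 0, 0, 0, 0.1, -1, 0.2, 1, 0, 0, 0, 0.2, -1, 0.2, 1, 0, 0, 0, 0.2, -1, 0.2, 1, 0, 0, 0, 0.2, -1, 0.2, 1],
)

```text
time: 2.1
ee_pos: [0.4437, 0.0555, 0.2806]
eef_rot: [-0.018, 0.71, 0.011, 0.703]
ft_force: [0.4, 0.3, -0.9]
width: 0.0872
```

Emit:
arm_command(
  targets=[0, 0, 0, 0.2, -1, 0.15, 1, 0, 0, 0, 0.2, -1, 0.15, 1, 0, 0, 0, 0.2, -1, 0.15, 1, 0, 0, 0, 0.2, -1, 0.15, 1, 0, 0, 0, 0.2, -1, 0.1, 1, 0, 0, 0, 0.2, -1, 0.1, 1, 0, 0, 0, 0.2, -1, 0.1, 1, 0, 0, 0, 0.2, -1, 0.1, 1, 0, 0, 0, 0.2, -1, 0.1, 1, 0, 0, 0, 0.2, -1, 0.1, 1, 0, 0, 0, 0.1, -0.5, 0.1, 1, 0, 0, 0, 0, 0, 0, 1],
)

```text
time: 3.1
ee_pos: [0.4832, -0.2248, 0.2254]
eef_rot: [-0.017, 0.712, 0.008, 0.702]
ft_force: [0.0, -0.5, 0.4]
width: 0.0873
```

Run:
```python
from plan import *
plan(down(90),[.4798,-.234,.2],maxmm=100)
```

```text
t 3.1 p [ 0.4832 -0.2248  0.2254] rot err deg [ 2.05 -0.78  0.7 ] d [-0.0034 -0.0092 -0.0254] F [ 0.  -0.5  0.4] w 0.0873 rows 1
[0.046, -0.017, 0.016] [1.021, -0.349, -0.137]
```

Fix orientation and centre over the spigot, then look.

Emit:
arm_command(
  targets=[0.046, -0.017, 0.016, 1, -0.36, -0.11, 1, 0, 0, 0, 1, 0, 0, 1, 0, 0, 0, 0, 0, 0, 1],
)

```text
time: 3.35
ee_pos: [0.4808, -0.2339, 0.1745]
eef_rot: [0.001, 0.707, -0.001, 0.707]
ft_force: [-1.2, 0.4, -0.8]
width: 0.0871
```

Run:
```python
from plan import *
plan(down(90),[.4798,-.234,.054],maxmm=1000)
i=camera("scene")[:,:,::-1];j=camera("top")[:,:,::-1]
cv2.imwrite("pics/s1.png",np.hstack([cv2.resize(i[170:310,250:400],None,fx=2.6,fy=2.6,interpolation=2),cv2.resize(j[140:280,270:420],None,fx=2.6,fy=2.6,interpolation=2)]))
```

```text
t 3.35 p [ 0.4808 -0.2339  0.1745] rot err deg [-0.15  0.06 -0.04] d [-1.000e-03 -1.000e-04 -1.205e-01] F [-1.2  0.4 -0.8] w 0.0871 rows 1
[-0.003, 0.001, -0.001] [4.82, -0.009, -0.044]
```

View pics/s1.png

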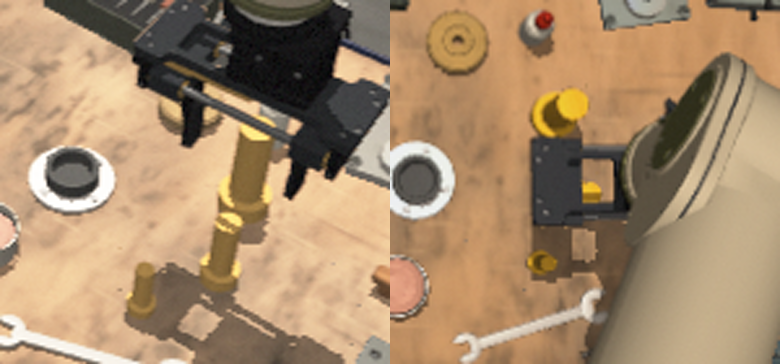

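Emit:
arm_command(
  targets=[0, 0, 0, 1, 0, -0.04, 1, 0, 0, 0, 1, 0, 0, 1, 0, 0, 0, 1, 0, 0, 1, 0, 0, 0, 1, 0, 0, 1, 0, 0, 0, 0.6, 0, 0, 1, 0, 0, 0, 0, 0, 0, 1],
)

```text
time: 3.95
ee_pos: [0.4907, -0.2312, 0.0702]
eef_rot: [-0.003, 0.7, 0.002, 0.714]
ft_force: [-0.2, 0.1, 0.5]
width: 0.0871
```

Run:
```python
from plan import *
plan(down(90),[.4798,-.234,.054],maxmm=1000)
i=camera("scene")[:,:,::-1]
cv2.imwrite("pics/s2.png",cv2.resize(i[170:310,250:400],None,fx=4,fy=4,interpolation=2))
```

```text
t 3.95 p [ 0.4907 -0.2312  0.0702] rot err deg [0.39 1.14 0.02] d [-0.0109 -0.0028 -0.0162] F [-0.2  0.1  0.5] w 0.0871 rows 1
[0.009, 0.025, 0.0] [0.638, -0.11, -0.45]
```

View pics/s2.png

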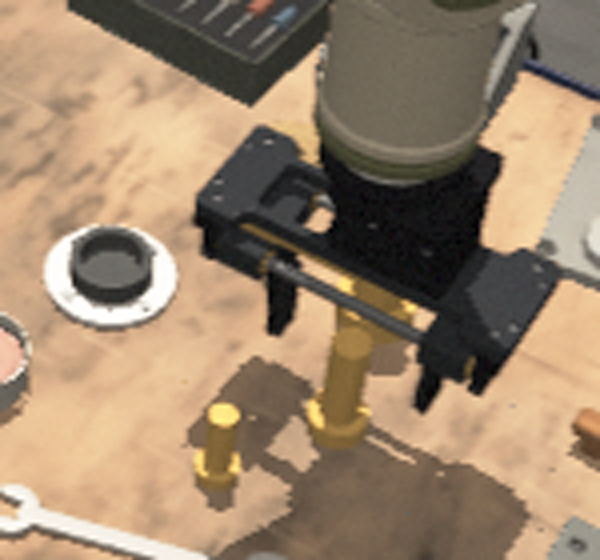

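Emit:
arm_command(
  targets=[0.009, 0.025, 0, 0.1, -0.11, -0.45, 1, 0, 0, 0, 0.27, 0, 0, 1, 0, 0, 0, 0.27, 0, 0, 1, 0, 0, 0, 0, 0, 0, 1],
)

```text
time: 4.33
ee_pos: [0.4828, -0.2346, 0.06]
eef_rot: [-0.001, 0.705, -0.0, 0.71]
ft_force: [0.1, -0.1, 0.4]
width: 0.0868
```

Run:
```python
from plan import *
plan(down(90),[.4798,-.234,.054],maxmm=1000)
```

```text
t 4.33 p [ 0.4828 -0.2346  0.06  ] rot err deg [0.07 0.42 0.08] d [-0.003   0.0006 -0.006 ] F [ 0.1 -0.1  0.4] w 0.0868 rows 1
[0.002, 0.009, 0.002] [0.238, 0.023, -0.121]
```

Emit:
arm_command(
  targets=[0.002, 0.01, 0.002, 0.24, 0.02, -0.13, 1, 0, 0, 0, 0.1, 0, 0, 1],
)

```text
time: 4.5
ee_pos: [0.4801, -0.2342, 0.052]
eef_rot: [0.0, 0.707, -0.0, 0.707]
ft_force: [0.5, -0.0, -0.7]
width: 0.0871
```

Emit:
arm_command(
  targets=[0, 0, 0, 0, 0, 0, 0, 0, 0, 0, 0, 0, 0, 0, 0, 0, 0, 0, 0, 0, 0, 0, 0, 0, 0, 0, 0, 0, 0, 0, 0, 0, 0, 0, 0, 0, 0, 0, 0, 0, 0, 0, 0, 0, 0, 0, 0, 0, 0],
  newtons=40,
)

```text
time: 5.08
ee_pos: [0.4801, -0.2343, 0.0518]
eef_rot: [0.0, 0.707, -0.0, 0.707]
ft_force: [0.2, -0.0, 0.1]
width: 0.0484
```

Run:
```python
from plan import *
plan(down(90),[.4798,-.234,.054],maxmm=1000)
i=camera("scene")[:,:,::-1]
cv2.imwrite("pics/s3.png",cv2.resize(i[170:310,250:400],None,fx=4,fy=4,interpolation=2))
```

```text
t 5.08 p [ 0.4801 -0.2343  0.0518] rot err deg [-0.04  0.03 -0.  ] d [-0.0003  0.0003  0.0022] F [ 0.2 -0.   0.1] w 0.0484 rows 1
[-0.001, 0.001, -0.0] [-0.089, 0.014, -0.013]
```

View pics/s3.png

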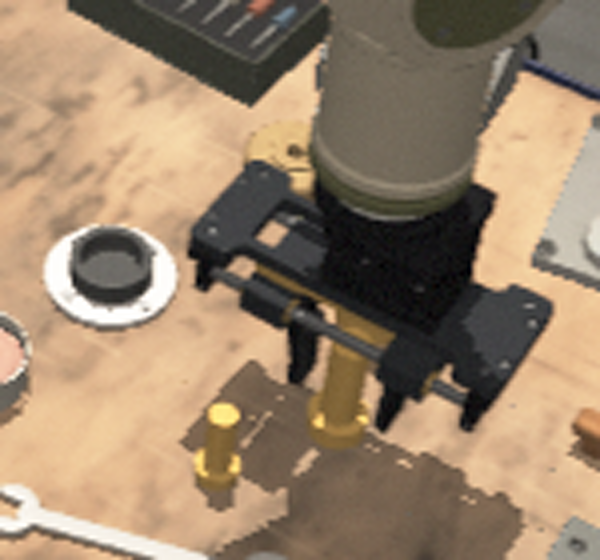

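Still closing; the stem lies between the fingers.

Emit:
arm_command(
  targets=[0, 0, 0, 0, 0, 0, 0, 0, 0, 0, 0, 0, 0, 0, 0, 0, 0, 0, 0, 0, 0, 0, 0, 0, 0, 0, 0, 0, 0, 0, 0, 0, 0, 0, 0, 0, 0, 0, 0, 0, 0, 0],
)

```text
time: 5.63
ee_pos: [0.4802, -0.2343, 0.0518]
eef_rot: [0.0, 0.707, -0.0, 0.707]
ft_force: [0.8, -0.3, 0.7]
width: 0.023
```

Run:
```python
from plan import *
plan(down(90),[.4798,-.234,.054],maxmm=1000)
```

```text
t 5.63 p [ 0.4802 -0.2343  0.0518] rot err deg [-0.03  0.04 -0.  ] d [-0.0004  0.0003  0.0022] F [ 0.8 -0.3  0.7] w 0.023 rows 1
[-0.001, 0.001, -0.0] [-0.087, 0.011, -0.016]
```

Emit:
arm_command(
  targets=[0, 0, 0, -0.6, 0, 0, 0, 0, 0, 0, -0.9, 0, 0, 0, 0, 0, 0, -0.6, 0, 0, 0, 0, 0, 0, 0, 0.5, 0.1, 0, 0, 0, 0, 0, 0.9, 0.1, 0, 0, 0, 0, 0, 0.9, 0.1, 0, 0, 0, 0, 0, 0.9, 0.1, 0, 0, 0, 0, 0, 0.9, 0.1, 0, 0, 0, 0, 0, 0.9, 0.1, 0, 0, 0, 0, 0, 0.9, 0.1, 0, 0, 0, 0, 0, 0.5, 0.1, 0, 0, 0, 0, 0, 0, 0, 0],
)

```text
time: 6.63
ee_pos: [0.4961, -0.0682, 0.103]
eef_rot: [0.002, 0.71, -0.002, 0.704]
ft_force: [0.1, 0.5, -3.1]
width: 0.0232
```

Run:
```python
from plan import *
plan(down(90),[.498,-.0596,.09],maxmm=1000)
```

```text
t 6.63 p [ 0.4961 -0.0682  0.103 ] rot err deg [-0.34 -0.46 -0.01] d [ 0.0019  0.0086 -0.013 ] F [ 0.1  0.5 -3.1] w 0.0232 rows 1
[-0.007, -0.01, -0.0] [0.518, 0.344, 0.077]
```

Emit:
arm_command(
  targets=[-0.007, -0.01, 0, 0.52, 0.35, 0.08, 0, 0, 0, 0, 0, 0, 0, 0, 0, 0, 0, 0, 0, 0, 0],
)

```text
time: 6.88
ee_pos: [0.4974, -0.0597, 0.0894]
eef_rot: [-0.001, 0.708, 0.0, 0.707]
ft_force: [0.7, -0.8, -2.4]
width: 0.0234
```

Run:
```python
from plan import *
plan(down(90),[.498,-.0596,.09],maxmm=1000)
i=camera("scene")[:,:,::-1];j=camera("top")[:,:,::-1]
cv2.imwrite("pics/s4.png",np.hstack([cv2.resize(i[170:290,220:340],None,fx=3.2,fy=3.2,interpolation=2),cv2.resize(j[150:270,220:340],None,fx=3.2,fy=3.2,interpolation=2)]))
```

```text
t 6.88 p [ 0.4974 -0.0597  0.0894] rot err deg [ 0.06 -0.08  0.02] d [0.0006 0.0001 0.0006] F [ 0.7 -0.8 -2.4] w 0.0234 rows 1
[0.001, -0.002, 0.001] [-0.023, 0.002, 0.024]
```

View pics/s4.png

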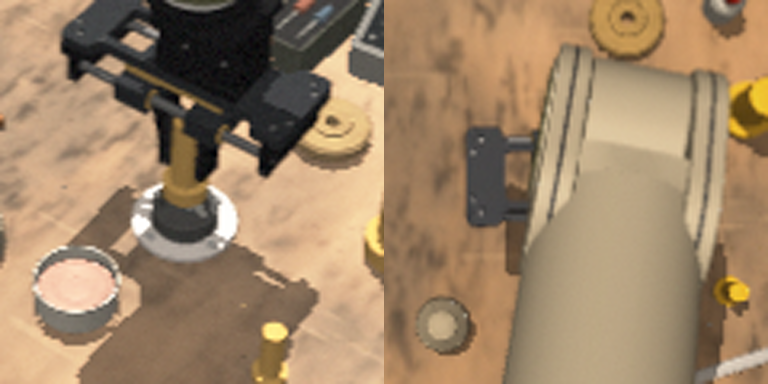

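Emit:
arm_command(
  targets=[0, 0, 0, 0.3, 0, 0.02, 0, 0, 0, 0, 0.3, 0, 0, 0, 0, 0, 0, 0.2, 0, 0, 0, 0, 0, 0, 0, 0, 0, 0],
)

```text
time: 7.32
ee_pos: [0.4988, -0.0614, 0.0691]
eef_rot: [0.001, 0.707, -0.001, 0.708]
ft_force: [1.5, 4.6, -6.0]
width: 0.0232
```

Run:
```python
from plan import *
plan(down(90),[.498,-.0596,.06],maxmm=1000)
```

```text
t 7.32 p [ 0.4988 -0.0614  0.0691] rot err deg [-0.16  0.07 -0.06] d [-0.0008  0.0018 -0.0091] F [ 1.5  4.6 -6. ] w 0.0232 rows 1
[-0.004, 0.002, -0.001] [0.363, 0.07, -0.034]
```

Emit:
arm_command(
  targets=[-0.004, 0.002, 0, 0.1, 0.07, -0.01, 0, 0, 0, 0, 0.15, 0, 0, 0, 0, 0, 0, 0.1, 0, 0, 0, 0, 0, 0, 0, 0, 0, 0],
)

```text
time: 7.65
ee_pos: [0.4985, -0.0602, 0.0598]
eef_rot: [0.0, 0.708, 0.0, 0.707]
ft_force: [-3.8, 2.2, 8.1]
width: 0.0236
```

Run:
```python
from plan import *
plan(down(90),[.498,-.0596,.06],maxmm=1000)
```

```text
t 7.65 p [ 0.4985 -0.0602  0.0598] rot err deg [-0.01 -0.08 -0.05] d [-0.0005  0.0006  0.0002] F [-3.8  2.2  8.1] w 0.0236 rows 1
[-0.0, -0.002, -0.001] [-0.009, 0.025, -0.02]
```

Emit:
arm_command(
  targets=[0, 0, 0, 0, 0, 0, 1, 0, 0, 0, 0, 0, 0, 1, 0, 0, 0, 0, 0, 0, 1, 0, 0, 0, 0, 0, 0, 1, 0, 0, 0, 0, 0, 0, 1, 0, 0, 0, 0, 0, 0, 1],
)

```text
time: 8.15
ee_pos: [0.4994, -0.0612, 0.0602]
eef_rot: [0.0, 0.707, -0.0, 0.707]
ft_force: [-0.7, -0.2, 0.5]
width: 0.0554
```

Run:
```python
from plan import *
plan(down(90),[.498,-.0596,.2],maxmm=1000)
```

```text
t 8.15 p [ 0.4994 -0.0612  0.0602] rot err deg [-0.04  0.02  0.  ] d [-0.0014  0.0016  0.1398] F [-0.7 -0.2  0.5] w 0.0554 rows 1
[-0.001, 0.001, 0.0] [-5.594, 0.063, -0.053]
```

Emit:
arm_command(
  targets=[0, 0, 0, -0.4, 0, 0, 1, 0, 0, 0, -0.8, 0, 0, 1, 0, 0, 0, -1, 0, 0, 1, 0, 0, 0, -1, 0, 0, 1, 0, 0, 0, -1, 0, 0, 1, 0, 0, 0, -1, 0, 0, 1, 0, 0, 0, -0.9, 0, 0, 1, 0, 0, 0, -0.5, 0, 0, 1, 0, 0, 0, 0, 0, 0, 1],
)

```text
time: 8.9
ee_pos: [0.4977, -0.0634, 0.2375]
eef_rot: [0.001, 0.707, -0.002, 0.707]
ft_force: [0.4, -0.3, -0.2]
width: 0.0873
```

```bash
cat >> plan.py <<'E'
YAW=1.345
def fileR(el,yaw=YAW):  # tool rot when holding file: tool x=-z_file, tool y=x_file
    y=np.array([np.cos(el)*np.cos(yaw),np.cos(el)*np.sin(yaw),np.sin(el)]); z=np.array([-np.sin(el)*np.cos(yaw),-np.sin(el)*np.sin(yaw),np.cos(el)])
    x=np.cross(y,z); return np.c_[-z,x,np.cross(-z,x)],y,z
G=np.array([.5017,.2777,.149])
E
python3 - <<'E'
from plan import *
R,y,z=fileR(np.pi/4); print(R.round(3))
print(read_state()["joint_positions"].round(2))
plan(R,G+.003*z+.09*z)
i=camera("scene")[:,:,::-1];j=camera("top")[:,:,::-1]
cv2.imwrite("pics/s5.png",np.hstack([cv2.resize(i[190:290,220:340],None,fx=3.2,fy=3.2,interpolation=2),cv2.resize(j[150:250,220:340],None,fx=3.2,fy=3.2,interpolation=2)]))
E
```

```text
[[ 0.158  0.975 -0.158]
 [ 0.689 -0.224 -0.689]
 [-0.707  0.    -0.707]]
[-0.64  0.05  0.7   1.82 -0.03  1.28  1.64]
t 8.9 p [ 0.4977 -0.0634  0.2375] rot err deg [96.69 32.14 40.15] d [-0.0107  0.277  -0.0227] F [ 0.4 -0.3 -0.2] w 0.0873 rows 17
[0.126, 0.042, 0.052] [0.052, 0.652, -0.028]
[0.126, 0.042, 0.052] [0.081, 0.643, -0.09]
[0.126, 0.042, 0.052] [0.111, 0.627, -0.15]
[0.126, 0.042, 0.052] [0.142, 0.604, -0.207]
[0.126, 0.042, 0.052] [0.174, 0.574, -0.261]
[0.126, 0.042, 0.052] [0.207, 0.538, -0.31]
[0.126, 0.042, 0.052] [0.239, 0.496, -0.354]
[0.126, 0.042, 0.052] [0.271, 0.448, -0.392]
[0.126, 0.042, 0.052] [0.302, 0.396, -0.425]
[0.126, 0.042, 0.052] [0.331, 0.339, -0.451]
[0.126, 0.042, 0.052] [0.359, 0.279, -0.47]
[0.126, 0.042, 0.052] [0.385, 0.217, -0.482]
[0.126, 0.042, 0.052] [0.409, 0.152, -0.488]
[0.126, 0.042, 0.052] [0.43, 0.086, -0.486]
[0.126, 0.042, 0.052] [0.448, 0.021, -0.476]
[0.126, 0.042, 0.052] [0.463, -0.045, -0.46]
[0.126, 0.042, 0.052] [0.475, -0.109, -0.437]
```

View pics/s5.png

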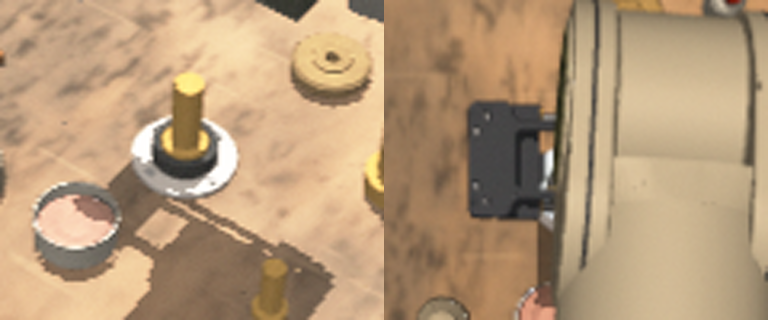

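Run:
```python
from plan import *
plan(down(-12.9),[.485,.14,.26])
```

```text
t 9.0 p [ 0.4968 -0.0632  0.2349] rot err deg [ 1.0264e+02 -1.0000e-02  2.5000e-01] d [-0.0118  0.2032  0.0251] F [-0.1  0.2 -0.7] w 0.0869 rows 16
[0.143, -0.0, 0.0] [-0.064, 0.508, -0.032]
[0.143, -0.0, 0.0] [-0.064, 0.501, -0.089]
[0.143, -0.0, 0.0] [-0.064, 0.488, -0.144]
[0.143, -0.0, 0.0] [-0.063, 0.469, -0.198]
[0.143, -0.0, 0.0] [-0.063, 0.444, -0.249]
[0.143, -0.0, 0.0] [-0.063, 0.413, -0.297]
[0.143, -0.0, 0.0] [-0.063, 0.377, -0.341]
[0.143, -0.0, 0.0] [-0.063, 0.337, -0.381]
[0.143, -0.0, 0.0] [-0.063, 0.292, -0.416]
[0.143, -0.0, 0.0] [-0.063, 0.244, -0.446]
[0.143, -0.0, 0.0] [-0.063, 0.193, -0.471]
[0.143, -0.0, 0.0] [-0.063, 0.139, -0.489]
[0.143, -0.0, 0.0] [-0.063, 0.083, -0.502]
[0.143, -0.0, 0.0] [-0.063, 0.027, -0.508]
[0.143, -0.0, 0.0] [-0.063, -0.03, -0.508]
[0.143, -0.0, 0.0] [-0.063, -0.087, -0.501]
```

Emit:
arm_command(
  targets=[0.15, 0, 0, -0.1, 0.5, -0.05, 1, 0.15, 0, 0, -0.1, 0.5, -0.1, 1, 0.15, 0, 0, -0.1, 0.5, -0.15, 1, 0.15, 0, 0, -0.1, 0.47, -0.2, 1, 0.15, 0, 0, -0.1, 0.44, -0.25, 1, 0.15, 0, 0, -0.1, 0.41, -0.3, 1, 0.15, 0, 0, -0.1, 0.38, -0.34, 1, 0.15, 0, 0, -0.1, 0.34, -0.38, 1, 0.15, 0, 0, -0.1, 0.29, -0.42, 1, 0.15, 0, 0, -0.1, 0.24, -0.45, 1, 0.15, 0, 0, -0.1, 0.19, -0.47, 1, 0.15, 0, 0, -0.1, 0.14, -0.5, 1],
)

```text
time: 10.0
ee_pos: [0.4872, 0.0914, 0.249]
eef_rot: [0.469, 0.524, -0.489, 0.516]
ft_force: [0.0, -0.1, 0.3]
width: 0.087
```

Run:
```python
from plan import *
R,y,z=fileR(np.pi/4)
print(read_state()["joint_positions"].round(2))
plan(R,G+.003*z+.09*z)
```

```text
[-0.84  0.05  0.58  1.79 -0.02  1.34 -0.17]
t 10.0 p [0.4872 0.0914 0.249 ] rot err deg [16.16 45.45  8.4 ] d [-0.0003  0.1222 -0.0342] F [ 0.  -0.1  0.3] w 0.087 rows 8
[0.045, 0.126, 0.023] [0.164, 0.054, -0.611]
[0.045, 0.126, 0.023] [0.224, 0.029, -0.593]
[0.045, 0.126, 0.023] [0.282, 0.004, -0.568]
[0.045, 0.126, 0.023] [0.337, -0.021, -0.537]
[0.045, 0.126, 0.023] [0.388, -0.046, -0.5]
[0.045, 0.126, 0.023] [0.434, -0.071, -0.457]
[0.045, 0.126, 0.023] [0.475, -0.094, -0.409]
[0.045, 0.126, 0.023] [0.512, -0.117, -0.357]
```

Emit:
arm_command(
  targets=[0.047, 0.13, 0.024, 0.16, 0.05, -0.61, 1, 0.047, 0.13, 0.024, 0.22, 0.03, -0.6, 1, 0.047, 0.13, 0.024, 0.28, 0, -0.57, 1, 0.047, 0.13, 0.024, 0.34, -0.02, -0.54, 1, 0.047, 0.13, 0.024, 0.39, -0.05, -0.5, 1, 0.047, 0.13, 0.024, 0.43, -0.07, -0.46, 1, 0.047, 0.13, 0.024, 0.47, -0.09, -0.4, 1, 0.047, 0.13, 0.024, 0.4, -0.1, -0.3, 1, 0, 0, 0, 0, 0, 0, 1],
)

```text
time: 10.75
ee_pos: [0.4855, 0.218, 0.2064]
eef_rot: [0.74, 0.567, -0.294, 0.211]
ft_force: [-0.9, 0.1, -1.0]
width: 0.0872
```

Run:
```python
from plan import *
R,y,z=fileR(np.pi/4)
print(read_state()["joint_positions"].round(2))
plan(R,G+.003*z+.09*z,maxmm=100)
i=camera("scene")[:,:,::-1];j=camera("top")[:,:,::-1]
cv2.imwrite("pics/s6.png",np.hstack([cv2.resize(i[80:230,100:250],None,fx=2.6,fy=2.6,interpolation=2),cv2.resize(j[150:300,90:240],None,fx=2.6,fy=2.6,interpolation=2)]))
```

```text
[-0.73  0.02  0.68  2.16 -1.03  0.98  0.29]
t 10.75 p [0.4855 0.218  0.2064] rot err deg [-2.69 -2.61 -1.01] d [ 0.0015 -0.0044  0.0084] F [-0.9  0.1 -1. ] w 0.0872 rows 1
[-0.06, -0.058, -0.022] [-0.341, 0.099, -0.146]
```

View pics/s6.png

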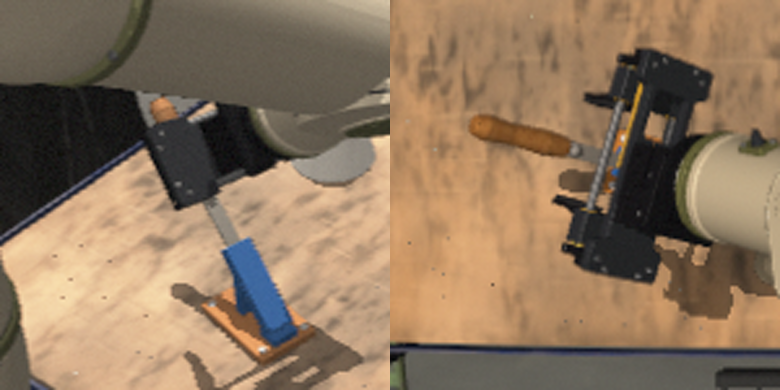

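Emit:
arm_command(
  targets=[-0.06, -0.058, -0.022, -0.2, 0.1, -0.15, 1, 0, 0, 0, 0.3, 0, 0, 1, 0, 0, 0, 0.7, 0, 0, 1, 0, 0, 0, 0.7, 0, 0, 1, 0, 0, 0, 0, 0, 0, 1],
)

```text
time: 11.27
ee_pos: [0.4978, 0.2445, 0.1843]
eef_rot: [0.716, 0.576, -0.302, 0.252]
ft_force: [-1.1, 0.6, 0.5]
width: 0.0868
```

Run:
```python
from plan import *
R,y,z=fileR(np.pi/4)
print(read_state()["joint_positions"].round(2))
plan(R,G+.003*z,maxmm=100)
```

```text
[-0.77  0.1   0.65  2.11 -1.02  0.94  0.3 ]
t 11.27 p [0.4978 0.2445 0.1843] rot err deg [1.17 1.38 0.09] d [ 0.0034  0.0311 -0.0332] F [-1.1  0.6  0.5] w 0.0868 rows 1
[0.026, 0.031, 0.002] [1.817, -0.144, 0.013]
```

Emit:
arm_command(
  targets=[0.026, 0.031, 0.002, 0.3, -0.14, 0, 1, 0, 0, 0, 0.5, 0, 0, 1, 0, 0, 0, 0.5, 0, 0, 1, 0, 0, 0, 0.2, 0, 0, 1, 0, 0, 0, 0, 0, 0, 1],
)

```text
time: 11.68
ee_pos: [0.5014, 0.2715, 0.1583]
eef_rot: [0.721, 0.576, -0.3, 0.242]
ft_force: [-0.3, -1.1, 0.6]
width: 0.0871
```

Run:
```python
from plan import *
R,y,z=fileR(np.pi/4)
print(read_state()["joint_positions"].round(2))
plan(R,G+.003*z,maxmm=100)
i=camera("scene")[:,:,::-1];j=camera("top")[:,:,::-1]
cv2.imwrite("pics/s7.png",np.hstack([cv2.resize(i[80:230,100:250],None,fx=2.6,fy=2.6,interpolation=2),cv2.resize(j[150:300,90:240],None,fx=2.6,fy=2.6,interpolation=2)]))
```

```text
[-0.78  0.17  0.62  2.12 -1.14  0.91  0.36]
t 11.68 p [0.5014 0.2715 0.1583] rot err deg [0.33 0.34 0.1 ] d [-0.0001  0.0041 -0.0072] F [-0.3 -1.1  0.6] w 0.0871 rows 1
[0.007, 0.007, 0.002] [0.316, -0.042, 0.087]
```

View pics/s7.png

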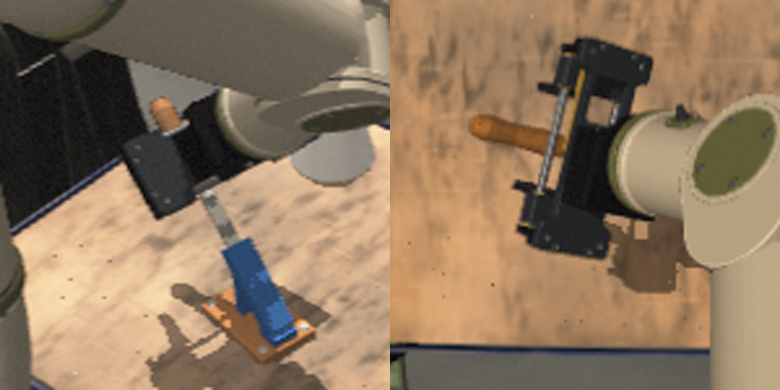

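Emit:
arm_command(
  targets=[0.007, 0.007, 0.002, 0.28, -0.04, 0.08, 0, 0, 0, 0, 0, 0, 0, 0, 0, 0, 0, 0, 0, 0, 0, 0, 0, 0, 0, 0, 0, 0, 0, 0, 0, 0, 0, 0, 0, 0, 0, 0, 0, 0, 0, 0, 0, 0, 0, 0, 0, 0, 0, 0, 0, 0, 0, 0, 0, 0, 0, 0, 0, 0, 0, 0, 0, 0, 0, 0, 0, 0, 0, 0, 0, 0, 0, 0, 0, 0, 0, 0, 0, 0, 0, 0, 0, 0],
  newtons=60,
)

```text
time: 12.78
ee_pos: [0.5033, 0.2721, 0.1572]
eef_rot: [0.724, 0.574, -0.297, 0.239]
ft_force: [-0.7, -1.1, 1.2]
width: 0.0233
```

Emit:
arm_command(
  targets=[0, 0, 0, 0, 0, 0, 0, 0, 0, 0, 0, 0, 0, 0, 0, 0, 0, 0, 0, 0, 0, 0, 0, 0, 0, 0, 0, 0, 0, 0, 0, 0, 0, 0, 0],
)

```text
time: 13.2
ee_pos: [0.5033, 0.2721, 0.1572]
eef_rot: [0.724, 0.574, -0.298, 0.238]
ft_force: [-1.1, 0.1, 0.4]
width: 0.023
```

Run:
```python
from plan import *
R,y,z=fileR(np.pi/4)
print(read_state()["joint_positions"].round(2),read_state()["torque"].round(2))
plan(R,G+.003*z,maxmm=100)
i=camera("scene")[:,:,::-1];j=camera("top")[:,:,::-1]
cv2.imwrite("pics/s8.png",np.hstack([cv2.resize(i[80:230,100:250],None,fx=2.6,fy=2.6,interpolation=2),cv2.resize(j[150:300,90:240],None,fx=2.6,fy=2.6,interpolation=2)]))
```

```text
[-0.77  0.17  0.62  2.13 -1.16  0.91  0.38] [-0.77  0.48  0.  ]
t 13.2 p [0.5033 0.2721 0.1572] rot err deg [ 0.02 -0.18 -0.27] d [-0.0021  0.0036 -0.0061] F [-1.1  0.1  0.4] w 0.023 rows 1
[0.0, -0.004, -0.006] [0.257, -0.114, 0.089]
```

View pics/s8.png

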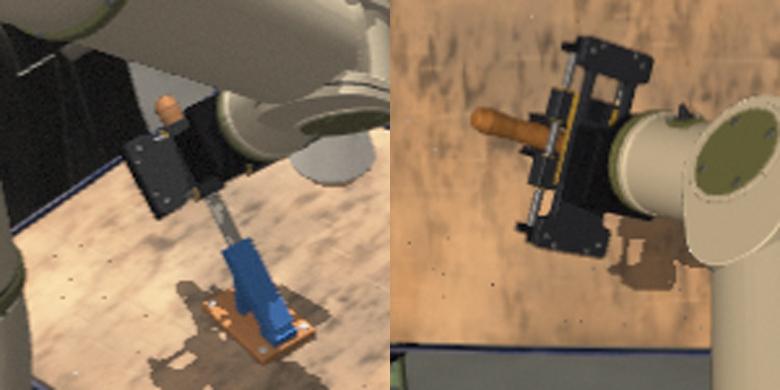

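Emit:
arm_command(
  targets=[0, 0, 0, 0, 0, -0.4, 0, 0, 0, 0, 0, 0, -0.5, 0, 0, 0, 0, 0, 0, -0.5, 0, 0, 0, 0, 0, 0, 0, 0],
)

```text
time: 13.63
ee_pos: [0.5083, 0.2951, 0.18]
eef_rot: [0.724, 0.573, -0.3, 0.239]
ft_force: [1.2, 0.0, -1.3]
width: 0.0231
```

Run:
```python
from plan import *
R,y,z=fileR(np.pi/4)
print(read_state()["joint_positions"].round(2),read_state()["torque"].round(2))
plan(R,np.array([.5033,.2721,.1572])+.125*y,maxmm=100)
```

```text
[-0.82  0.14  0.61  2.09 -1.11  0.88  0.27] [-1.12  0.3  -0.01]
t 13.63 p [0.5083 0.2951 0.18  ] rot err deg [-0.1   0.11 -0.28] d [0.0148 0.0632 0.0655] F [ 1.2  0.  -1.3] w 0.0231 rows 1
[-0.002, 0.002, -0.006] [-0.026, 0.004, -3.689]
```

Emit:
arm_command(
  targets=[0, 0, 0, 0, 0, -0.5, 0, 0, 0, 0, 0, 0, -0.7, 0, 0, 0, 0, 0, 0, -0.7, 0, 0, 0, 0, 0, 0, -0.7, 0, 0, 0, 0, 0, 0, -0.7, 0, 0, 0, 0, 0, 0, -0.6, 0, 0, 0, 0, 0, 0, 0, 0],
)

```text
time: 14.22
ee_pos: [0.5229, 0.3608, 0.2444]
eef_rot: [0.723, 0.572, -0.304, 0.241]
ft_force: [0.7, 0.3, -1.3]
width: 0.023
```

Run:
```python
from plan import *
R,y,z=fileR(np.pi/4)
print(read_state()["joint_positions"].round(2),read_state()["torque"].round(2))
plan(R,np.array([.5033,.2721,.1572])+.125*y,maxmm=100)
i=camera("scene")[:,:,::-1];j=camera("top")[:,:,::-1]
cv2.imwrite("pics/s9.png",np.hstack([cv2.resize(i[50:230,80:260],None,fx=2.2,fy=2.2,interpolation=2),cv2.resize(j[130:310,50:230],None,fx=2.2,fy=2.2,interpolation=2)]))
```

```text
[-0.91  0.11  0.57  1.96 -0.97  0.87 -0.01] [-1.09  0.27 -0.  ]
t 14.22 p [0.5229 0.3608 0.2444] rot err deg [-0.22  0.6  -0.23] d [ 0.0002 -0.0025  0.0012] F [ 0.7  0.3 -1.3] w 0.023 rows 1
[-0.005, 0.013, -0.005] [-0.102, 0.029, 0.035]
```

View pics/s9.png

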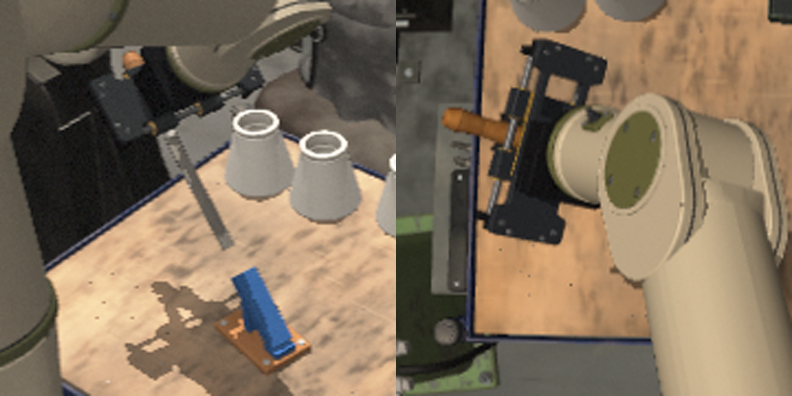

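Run:
```python
from plan import *
R,y,z=fileR(0)
plan(R,[.515,.33,.3])
```

```text
t 14.32 p [0.5225 0.3584 0.242 ] rot err deg [ -0.43 -44.27  -0.08] d [-0.0075 -0.0284  0.058 ] F [ 0.3 -0.2 -2.5] w 0.0232 rows 7
[-0.001, -0.141, -0.0] [-0.355, -0.005, -0.111]
[-0.001, -0.141, -0.0] [-0.365, -0.005, -0.072]
[-0.001, -0.141, -0.0] [-0.37, -0.005, -0.031]
[-0.001, -0.141, -0.0] [-0.372, -0.005, 0.01]
[-0.001, -0.141, -0.0] [-0.368, -0.005, 0.051]
[-0.001, -0.141, -0.0] [-0.36, -0.005, 0.091]
[-0.001, -0.141, -0.0] [-0.348, -0.005, 0.13]
```

Emit:
arm_command(
  targets=[0, -0.05, 0, -0.4, 0, -0.4, 0, 0, -0.1, 0, -0.35, 0, -0.3, 0, 0, -0.1, 0, -0.35, 0, -0.1, 0, 0, -0.1, 0, -0.35, 0, -0.05, 0, 0, -0.1, 0, -0.35, 0, 0, 0, 0, -0.1, 0, -0.3, 0, 0.1, 0, 0, -0.1, 0, -0.3, 0, 0.1, 0, 0, -0.1, 0, -0.2, 0, 0.2, 0, 0, -0.1, 0, -0.1, 0, 0.2, 0, 0, -0.1, 0, 0, 0, 0.2, 0, 0, 0, 0, 0, 0, 0, 0],
)

```text
time: 15.23
ee_pos: [0.5116, 0.3005, 0.2955]
eef_rot: [-0.546, -0.432, 0.571, -0.435]
ft_force: [-0.1, 1.2, -2.4]
width: 0.0229
```

Run:
```python
from plan import *
R,y,z=fileR(0)
print(read_state()["joint_positions"].round(2),read_state()["torque"].round(2))
plan(R,[.522,.048,.2])
i=camera("scene")[:,:,::-1];j=camera("top")[:,:,::-1]
cv2.imwrite("pics/s10.png",np.hstack([cv2.resize(i[30:250,80:300],None,fx=1.8,fy=1.8,interpolation=2),cv2.resize(j[110:330,50:270],None,fx=1.8,fy=1.8,interpolation=2)]))
```

```text
[-1.09  0.29  0.6   1.47 -0.15  1.47 -0.74] [ 0.06  0.03 -0.02]
t 15.23 p [0.5116 0.3005 0.2955] rot err deg [-1.43  1.72  1.01] d [ 0.0104 -0.2525 -0.0955] F [-0.1  1.2 -2.4] w 0.0229 rows 11
[-0.003, 0.003, 0.002] [0.369, 0.271, 0.869]
[-0.003, 0.003, 0.002] [0.367, 0.268, 0.871]
[-0.003, 0.003, 0.002] [0.365, 0.266, 0.873]
[-0.003, 0.003, 0.002] [0.363, 0.263, 0.874]
[-0.003, 0.003, 0.002] [0.361, 0.261, 0.876]
[-0.003, 0.003, 0.002] [0.359, 0.258, 0.877]
[-0.003, 0.003, 0.002] [0.357, 0.255, 0.879]
[-0.003, 0.003, 0.002] [0.355, 0.253, 0.88]
[-0.003, 0.003, 0.002] [0.353, 0.25, 0.882]
[-0.003, 0.003, 0.002] [0.351, 0.248, 0.883]
[-0.003, 0.003, 0.002] [0.349, 0.245, 0.885]
```

View pics/s10.png

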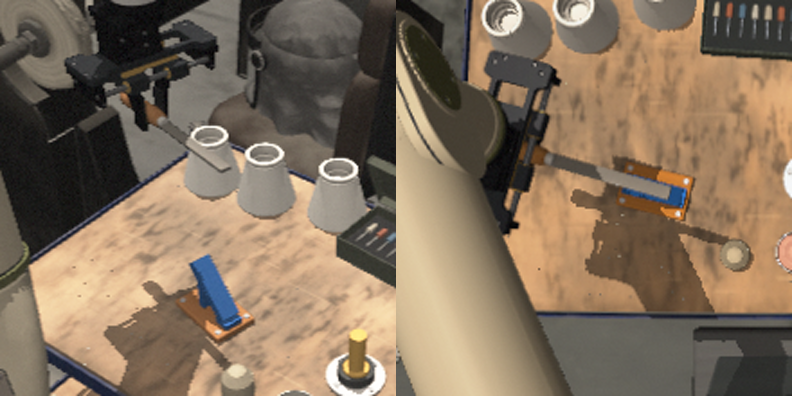

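Emit:
arm_command(
  targets=[-0.005, 0.005, 0.003, 0.2, 0.15, 0.5, 0, -0.005, 0.005, 0.003, 0.35, 0.27, 0.87, 0, -0.005, 0.005, 0.003, 0.35, 0.27, 0.87, 0, -0.005, 0.005, 0.003, 0.35, 0.27, 0.87, 0, -0.005, 0.005, 0.003, 0.35, 0.27, 0.87, 0, -0.005, 0.005, 0.003, 0.35, 0.26, 0.87, 0, 0, 0, 0, 0.35, 0.26, 0.87, 0, 0, 0, 0, 0.35, 0.25, 0.87, 0, 0, 0, 0, 0.35, 0.25, 0.87, 0, 0, 0, 0, 0.3, 0.25, 0.8, 0, 0, 0, 0, 0.2, 0.15, 0.5, 0, 0, 0, 0, 0, 0, 0, 0],
)

```text
time: 16.33
ee_pos: [0.5192, 0.05, 0.1958]
eef_rot: [0.568, 0.445, -0.548, 0.424]
ft_force: [0.4, -1.0, -2.2]
width: 0.0233
```

Run:
```python
from plan import *
R,y,z=fileR(0)
print(read_state()["joint_positions"].round(2),read_state()["torque"].round(2))
plan(R,[.522,.048,.15],maxmm=100)
i=camera("scene")[:,:,::-1];j=camera("top")[:,:,::-1]
cv2.imwrite("pics/sc11.png",i);cv2.imwrite("pics/tp11.png",j)
cv2.imwrite("pics/s11.png",np.hstack([cv2.resize(i[150:280,200:330],None,fx=3,fy=3,interpolation=2),cv2.resize(j[150:280,200:330],None,fx=3,fy=3,interpolation=2)]))
```

```text
[-0.83  0.15  0.74  1.84 -0.15  1.19 -0.29] [-0.21  0.11 -0.03]
t 16.33 p [0.5192 0.05   0.1958] rot err deg [-1.25 -2.28  0.32] d [ 0.0028 -0.002  -0.0458] F [ 0.4 -1.  -2.2] w 0.0233 rows 1
[-0.028, -0.051, 0.007] [1.828, 0.14, 0.122]
```

View pics/s11.png

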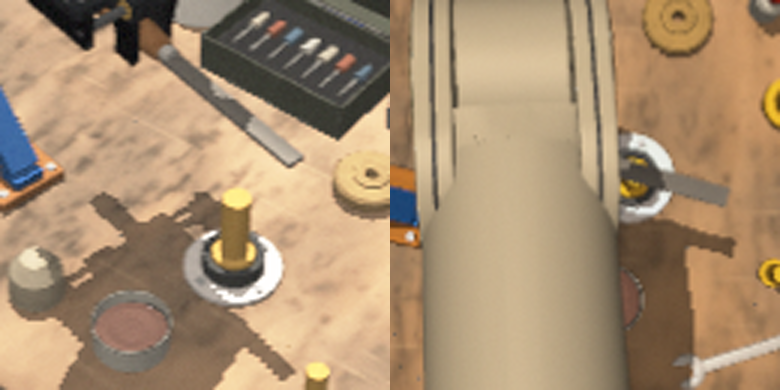

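Emit:
arm_command(
  targets=[-0.028, -0.051, 0.007, 0.3, 0.14, 0.12, 0, 0, 0, 0, 0.5, 0, 0, 0, 0, 0, 0, 0.5, 0, 0, 0, 0, 0, 0, 0.4, 0, 0, 0, 0, 0, 0, 0, 0, 0, 0, 0, 0, 0, 0, 0, 0, 0],
)

```text
time: 16.93
ee_pos: [0.5232, 0.0564, 0.1547]
eef_rot: [0.555, 0.444, -0.547, 0.442]
ft_force: [-0.5, 0.1, -1.8]
width: 0.0233
```

Run:
```python
from plan import *
R,y,z=fileR(0)
plan(R,[.522,.048,.138],maxmm=100)
i=camera("scene")[:,:,::-1];j=camera("top")[:,:,::-1]
cv2.imwrite("pics/sc12.png",i);cv2.imwrite("pics/tp12.png",j)
cv2.imwrite("pics/s12.png",np.hstack([cv2.resize(i[165:265,220:320],None,fx=4,fy=4,interpolation=2),cv2.resize(j[150:250,230:330],None,fx=4,fy=4,interpolation=2)]))
```

```text
t 16.93 p [0.5232 0.0564 0.1547] rot err deg [ 0.52 -0.58 -0.27] d [-0.0012 -0.0084 -0.0167] F [-0.5  0.1 -1.8] w 0.0233 rows 1
[0.012, -0.013, -0.006] [0.664, 0.02, 0.344]
```

View pics/s12.png

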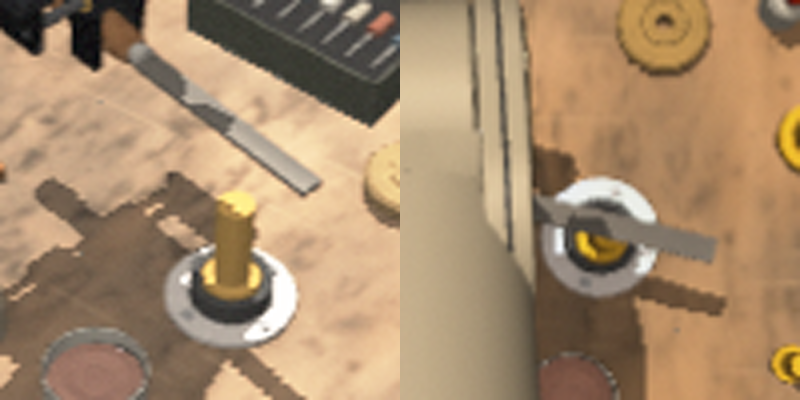

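```bash
cat > meas.py <<'E'
from plan import *
def axis(sA,sB,tA,tB):  # A near handle, B tip
    X,e=tri(sB,tB)
    n1=np.cross(ray("scene",sA)[1],ray("scene",sB)[1]);n2=np.cross(ray("top",tA)[1],ray("top",tB)[1])
    d=np.cross(n1,n2);d/=np.linalg.norm(d); d*=np.sign(d[1])
    print("tip",X.round(4),"gap",round(e,4),"dir",d.round(3),"elev",np.degrees(np.arcsin(d[2])).round(1),"yaw",np.degrees(np.arctan2(d[1],d[0])).round(1))
    for k in(.058,.068,.078): print(k,(X+d*k).round(4))
E
python3 - <<'E'
from meas import *
S=lambda x,y:(x/4-.4+220,y/4-.4+165); T=lambda x,y:((x-400)/4-.4+230,y/4-.4+150)
axis(S(141,54),S(313,188),T(545,208),T(714.5,250))
top=[.4985,-.0605,.088]; print(proj("scene",top),proj("top",top), S(236,200))
p=read_state()["ee_pos"];print(p, proj("scene",p))
E
```

```text
tip [ 0.4813 -0.1204  0.1498] gap 0.0039 dir [ 0.242  0.97  -0.008] elev -0.5 yaw 76.0
0.058 [ 0.4953 -0.0641  0.1494]
0.068 [ 0.4977 -0.0544  0.1493]
0.078 [ 0.5002 -0.0447  0.1492]
[[279.76564695 214.93894785]] [[281.59454034 207.25839893]] (278.6, 214.6)
[0.52340684 0.05618061 0.15503587] [[247.07585245 170.06061661]]
```

Emit:
arm_command(
  targets=[0.012, -0.013, -0.006, 0.35, 0, 0.25, 0, 0, 0, 0, 0.35, 0, 0, 0, 0, 0, 0, 0.2, 0, 0, 0, 0, 0, 0, 0, 0, 0, 0, 0, 0, 0, 0, 0, 0, 0],
)

```text
time: 17.45
ee_pos: [0.5228, 0.0496, 0.1315]
eef_rot: [0.554, 0.44, -0.553, 0.44]
ft_force: [-0.1, 0.7, -1.6]
width: 0.0231
```

Run:
```python
from plan import *
R,y,z=fileR(0)
plan(R,[.5235,.050,.131],maxmm=100)
```

```text
t 17.45 p [0.5228 0.0496 0.1315] rot err deg [-0.11 -0.04 -0.1 ] d [ 0.0007  0.0004 -0.0005] F [-0.1  0.7 -1.6] w 0.0231 rows 1
[-0.002, -0.001, -0.002] [0.018, 0.023, -0.021]
```

Let it settle, then check.

Emit:
arm_command(
  targets=[0, 0, 0, 0, 0.02, 0, 0, 0, 0, 0, 0, 0, 0, 0, 0, 0, 0, 0, 0, 0, 0, 0, 0, 0, 0, 0, 0, 0, 0, 0, 0, 0, 0, 0, 0, 0, 0, 0, 0, 0, 0, 0],
)

```text
time: 17.95
ee_pos: [0.5238, 0.0495, 0.132]
eef_rot: [0.554, 0.439, -0.553, 0.44]
ft_force: [0.2, -0.8, -1.8]
width: 0.0232
```

Run:
```python
from plan import *
R,y,z=fileR(0)
plan(R,[.5235,.050,.131],maxmm=100); print(abs(read_state()["joint_vel"]).max())
i=camera("scene")[:,:,::-1];j=camera("top")[:,:,::-1]
cv2.imwrite("pics/sc13.png",i);cv2.imwrite("pics/tp13.png",j)
cv2.imwrite("pics/s13.png",np.hstack([cv2.resize(i[165:265,220:320],None,fx=4,fy=4,interpolation=2),cv2.resize(j[150:250,230:330],None,fx=4,fy=4,interpolation=2)]))
```

```text
t 17.95 p [0.5238 0.0495 0.132 ] rot err deg [-0.11 -0.06 -0.14] d [-0.0003  0.0005 -0.001 ] F [ 0.2 -0.8 -1.8] w 0.0232 rows 1
[-0.003, -0.001, -0.003] [0.042, -0.016, -0.016]
0.0023943171444669163
```

View pics/s13.png

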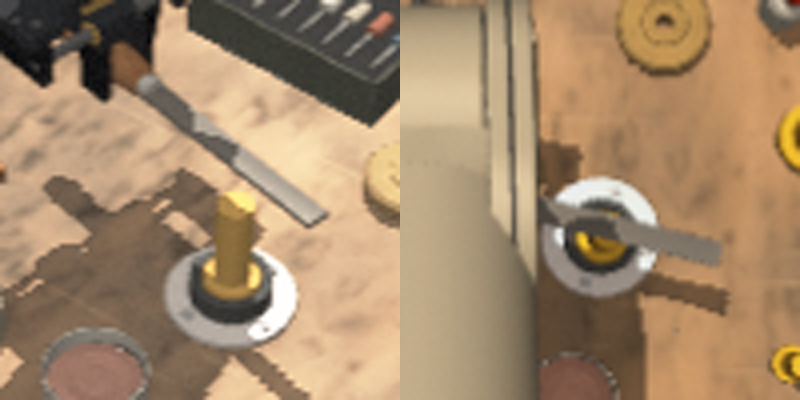

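View pics/sc13.png

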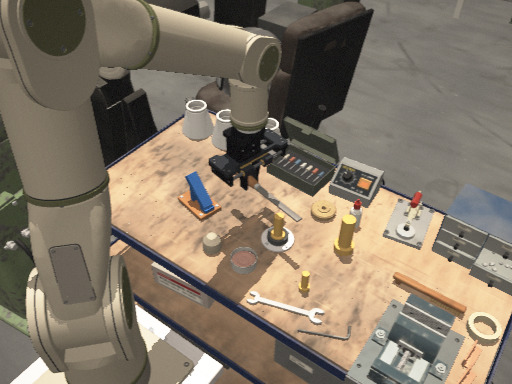

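Run:
```python
from meas import *
S=lambda x,y:(x/4-.4+220,y/4-.4+165); T=lambda x,y:((x-400)/4-.4+230,y/4-.4+150)
axis(S(150,86),S(318.5,220.5),T(560,216),T(718,255))
t0,t1=cv2.imread("pics/top0.png"),cv2.imread("pics/tp13.png")
for n in ("scene","top"):
    a=proj(n,[[.498,-.06,.088],[.498,-.06,.1225]]); print(n,a.round(1))
j=t1.copy()
cv2.imwrite("pics/z.png",cv2.resize(j[180:230,255:320],None,fx=9,fy=9,interpolation=2))
```

```text
tip [ 0.4796 -0.1262  0.128 ] gap 0.0026 dir [0.24  0.971 0.002] elev 0.1 yaw 76.1
0.058 [ 0.4936 -0.0699  0.1281]
0.068 [ 0.496  -0.0602  0.1281]
0.078 [ 0.4984 -0.0505  0.1281]
scene [[279.5 215. ]
 [280.1 204.9]]
top [[281.4 207.4]
 [282.4 206.6]]
```

View pics/z.png

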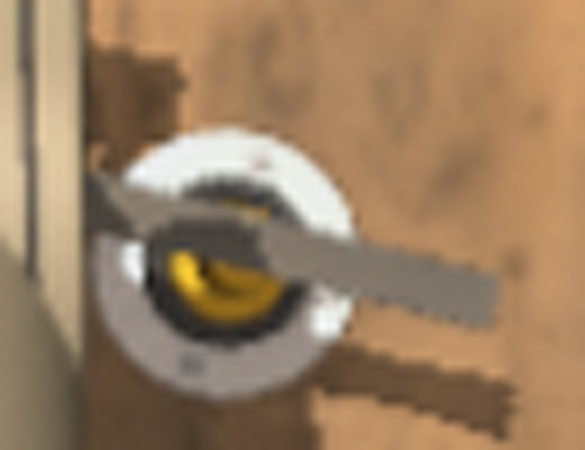

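Emit:
arm_command(
  targets=[0, 0, 0, 0.15, 0.05, 0, 0, 0, 0, 0, 0.08, 0, 0, 0, 0, 0, 0, 0, 0, 0, 0, 0, 0, 0, 0, 0, 0, 0, 0, 0, 0, 0, 0, 0, 0, 0, 0, 0, 0, 0, 0, 0],
)

```text
time: 18.55
ee_pos: [0.525, 0.0492, 0.1254]
eef_rot: [0.554, 0.44, -0.553, 0.44]
ft_force: [0.7, 0.2, -1.9]
width: 0.0233
```

Run:
```python
from plan import *
R,y,z=fileR(0)
plan(R,[.525,.0495,.126],maxmm=100); print(abs(read_state()["joint_vel"]).max())
i=camera("scene")[:,:,::-1]
cv2.imwrite("pics/s14.png",cv2.resize(i[165:265,220:320],None,fx=5,fy=5,interpolation=2))
```

```text
t 18.55 p [0.525  0.0492 0.1254] rot err deg [-0.11 -0.05 -0.12] d [-0.      0.0003  0.0006] F [ 0.7  0.2 -1.9] w 0.0233 rows 1
[-0.002, -0.001, -0.003] [-0.023, -0.004, -0.01]
0.0018458274536473458
```

View pics/s14.png

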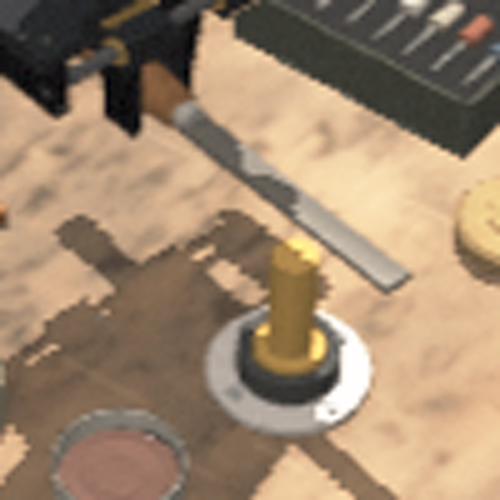

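The picture shows the spigot upright in the ring with its top at (297,248), and the blade crossing clear above it from (180,108) to (398,282). The arm is still, so I'm handing in.

```bash
python3 -c "
from bench import *
print(close_job())"
```

```text
the job is handed in; nothing more can be done
None
```

The job is done and handed in at about 18.6 s. The middle spigot stands in the ring, released, and the arm is holding the file level above it.

- **Spigot:** The gripper stopped at the height expected for the spigot resting on the ring's floor, with 8 N of upward contact force. After release, the camera showed the foot down inside the ring and the stem upright.
- **File:** I drew it about 120 mm along the slope, levelled it with the flat facing down, and gripped it at 60 N.
- **File position:** The last measurement, before a final 6 mm drop and 1.2 mm sideways nudge, put the blade within about 0.5° of level. That leaves its underside roughly 3 cm above the spigot's top. It should cross within about 2 mm of the spigot's axis, from a camera fix good to 2–3 mm.
- **Stillness and force:** Before hand-in the joints were nearly still. The wrist force was about 2 N, which is the file's weight.
- **Other items:** No unexpected contact forces showed up, and in the pictures the tin, wheel, bob and bottle look unmoved. I judged this by eye and did not measure it.

**Disagreements:** The two cameras differed by about 3 mm throughout, so I averaged them. My image fit put the file's grip point about 8 mm lower than the stated geometry. The error lay across and along the handle, not in the jaws' closing direction, and the grip held.

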